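# Steady the rocking balance slab

## Task

The granite slab under the balance rocks because one of its four rubber pads has perished. With a fingertip, press the corners of the slab one after another until you find the one that gives, then press the red shim lever of that corner, and only that one, down flat so that the slab stands level and firm. Press only: do not lift or shift the slab, the balance or the things around, and take your hand away at the end.

Things in the scene. Friction and masses are not known exactly. Their poses are not given: they have to be found in the camera images.
- slab: dark grey granite slab, 200 (x) x 220 (y) x 20 mm, loose, about 2.4 kg, on four steel feet (75 mm in x, 85 mm in y from its middle), each on a black rubber pad 10 mm thick on the worktop. Origin: middle of the slab at foot-sole level, 10 mm above the worktop; underside at z 12, top at z 32 mm of this frame (42 mm above the worktop). z up, x away from the robot (turned up to 0.2 rad), y left
- balance: white compact laboratory balance, 112 x 112 x 40 mm, with a round steel pan, standing loose on the middle of the slab; origin: centre of its underside. Stays there.
- bottle: white plastic bottle with red cap, 44 x 43 x 88 mm, on the worktop to the left of the slab; origin: centre of its base. Leave alone.
- beaker: empty clear beaker, 61 x 65 x 75 mm, on the worktop beyond the slab; origin: centre of its base. Leave alone.
- cap: blue screw cap, 47 mm wide, 26 mm high, on the worktop to the right of the slab; origin: centre of its base. Leave alone.
- corner_near_left (a point): where to press the near left corner: on the slab's top over its foot, 25 mm in from both edges (x -75, y +85 mm in the slab frame). On the perished pad (at any corner, looks like the others) a corner rocks down 5 mm (from about 2 N, fully down at about 5 N) and springs back; on a hard pad it gives under 1 mm at 10 N
- shim_near_left (a joint): cam shim of the near left corner: cranked steel lever with red thumb pad on the slab's left side, pointing outward (+y of the slab). Hinge axis along slab x, at x -75, y +124, z 21 mm of the slab frame, between two cheeks that end 11 mm outside it and 38 mm above the worktop. 0: fully raised; 0.96: flat, thumb pad level; stop 0.99. Starts at 0.03 to 0.17, stays where left
- thumb_near_left (a point): middle of the top of the red thumb pad (21 x 18 mm) of the near left shim, 43 mm from its hinge axis. Flat, it lies 17 mm above the worktop and 41 mm outside the axis. A shim goes down when pressed straight down there with under 6 N (over 15 N on a hard pad). Its cam nose then stands 5 mm below the foot sole: it takes up a perished pad, but lifts a corner on a hard pad
- corner_near_right (a point): where to press the near right corner: on the slab's top over its foot, 25 mm in from both edges (x -75, y -85 mm in the slab frame). Gives as told for near left
- shim_near_right (a joint): cam shim of the near right corner: cranked steel lever with red thumb pad on the slab's right side, pointing outward (-y of the slab). Hinge axis along slab x, at x -75, y -124, z 21 mm of the slab frame, between two cheeks that end 11 mm outside it and 38 mm above the worktop. 0: fully raised; 0.96: flat, thumb pad level; stop 0.99. Starts at 0.03 to 0.17, stays where left
- thumb_near_right (a point): middle of the top of the red thumb pad (21 x 18 mm) of the near right shim, 43 mm from its hinge axis. Flat, it lies 17 mm above the worktop and 41 mm outside the axis. Works as told for near left
- corner_far_left (a point): where to press the far left corner: on the slab's top over its foot, 25 mm in from both edges (x +75, y +85 mm in the slab frame). Gives as told for near left
- shim_far_left (a joint): cam shim of the far left corner: cranked steel lever with red thumb pad on the slab's left side, pointing outward (+y of the slab). Hinge axis along slab x, at x +75, y +124, z 21 mm of the slab frame, between two cheeks that end 11 mm outside it and 38 mm above the worktop. 0: fully raised; 0.96: flat, thumb pad level; stop 0.99. Starts at 0.03 to 0.17, stays where left
- thumb_far_left (a point): middle of the top of the red thumb pad (21 x 18 mm) of the far left shim, 43 mm from its hinge axis. Flat, it lies 17 mm above the worktop and 41 mm outside the axis. Works as told for near left
- corner_far_right (a point): where to press the far right corner: on the slab's top over its foot, 25 mm in from both edges (x +75, y -85 mm in the slab frame). Gives as told for near left
- shim_far_right (a joint): cam shim of the far right corner: cranked steel lever with red thumb pad on the slab's right side, pointing outward (-y of the slab). Hinge axis along slab x, at x +75, y -124, z 21 mm of the slab frame, between two cheeks that end 11 mm outside it and 38 mm above the worktop. 0: fully raised; 0.96: flat, thumb pad level; stop 0.99. Starts at 0.03 to 0.17, stays where left
- thumb_far_right (a point): middle of the top of the red thumb pad (21 x 18 mm) of the far right shim, 43 mm from its hinge axis. Flat, it lies 17 mm above the worktop and 41 mm outside the axis. Works as told for near left
Things that resemble listed ones, but are neither listed nor needed, are in the scene too. What is meant by the balance is not yellow, and is the smaller of those in its own colour.

How it is judged:
By the outcome, as a careful person would: the job done as asked, in the order asked, and still so for the second after the job is handed in, with the robot touching nothing.
It also fails if it takes over 56 s, if anything falls off the work surface, if the arm or the gripper's body presses on something with over 40 N, if the wrist force passes 120 N, or if a joint passes its speed limit or range.

## Robot

A 6-joint arm with a two-finger parallel gripper is mounted at the origin on the work surface; the furniture and walls round the work are solid. World frame = base frame: x ahead of the robot, y to its left, z up, the work surface at z = 0. Lengths are in mm, angles in rad, forces in N, time in s.
With the tool pointing down it reaches from about 275 to 750 mm from the base axis. Payload 10.2 kg.
Tool frame: the origin (TCP) lies between the finger pads; the fingertips stand 17 mm ahead of it and the grasp point (between the pads) lies 2 mm behind it; z points along the fingers, y is the line along which they close (so a half turn about z gives the same grasp; the last joint's range is limited). The gripper opens to 85 mm and grips with 20 to 120 N. Pads are 22 mm wide; open, the fingers measure 114 mm over their backs; the gripper's body (76 mm by 85 mm) begins 54 mm behind the grasp point. The pads swing forward as they close: fully open they stand 13 mm farther back than shut.
Start: joints at [-0.223, 0.313, 1.498, -0, 1.331, -0.223], TCP at [525.006, -0.014, 248.294] pointing down, gripper open.
Joint ranges: [-2.94, 2.94], [-0.97, 2.17], [0.19, 2.56], [-1.23, 4.37], [0.02, 3.11], [-2.88, 2.88]. Speed limits (rad/s): [2.39, 2.39, 3.01, 3.14, 3.14, 3.14].

## Interface

Orientations are given as a unit quaternion [w, x, y, z].
In Python, from rig import * gives the robot as it stands.
- The arm moves only by the tool step_arm, never from a script. Its argument "commands" is text: rows parted by semicolons, each of 7 numbers parted by spaces: the opening, from 0 (shut) to 1 (fully open), then the shift along the tool's x, y, z in cm, then the turn, a rotation vector about the tool's x, y, z in rad. In form: hand x y z rx ry rz; .... A call has 1 to 20 rows; each row is the pose to reach, as a shift and turn from the pose commanded when the call began, along the tool's axes at that moment; what a row does not reach only later rows make up. A row lasts 1/12 s, in which the tool goes at most 41.7 mm and 7.16 degrees, less where a joint would pass 70% of its speed; a pose out of reach is approached as far as the arm can. A call with a gripper value outside its range is refused whole. The fingers move at their own pace and stop on an object; "newtons" is the grip in N (left out, the last holds). Time passes only in rows, so rows that repeat a pose let the fingers close. It gives the time, the measured TCP pose, the force, the opening and the grip force at its end, in the units of the state.
- sense(): the state, without advancing time (a new reading comes with each control period).
- capture(name): name is "scene" or "side" or "wrist"; returns the picture (420x560x3 uint8, red, green, blue); there is no depth.
- camera_model(name): a dict with "mtx" (3x3 intrinsics, pixels), "eye" and "rotation" of the camera in the world. Camera axes: x right, y down, z forward; pixel columns grow to the right and rows downward; lengths in mm; the calibration is good to about 2 mm. A picture is of the moment at which its call begins: read the wrist's pose just before it. camera_model takes no time and is no camera call; for the wrist camera it gives the pose at the moment of the call.
- finish_job(): hands the job in; it is judged then, once.
Trained networks look in the newest picture that a camera, given by its name, has taken for a name from the list of things; names that differ only in an ending like _2 or _b are one class to them, and where a whole thing is asked for, a point or a joint stands for the part that bears it (a point fixed in the world has none). Each returns a list of dicts, best first, with "score" (0 to 1); they miss things now and then, are a little off and sometimes report something else, mostly with a low value. They report only what shows in the picture. A call takes as long as a camera call. They do not tell look-alikes from the thing itself.
- search_frame(camera, label): "rect" ([centre column, centre row, width, height] in pixels, round what is visible of it).
- trace(camera, label): "mask" (420x560 bool, what is visible of it) and "rect" ([centre column, centre row, width, height] in pixels, round what is visible of it).
- spot_point(camera, label): "xy" ([column, row] in pixels: a listed point, or the origin of a listed thing).
The state is a dict: "time_s": time; "joints": joint angles; "dq": joint speeds; "tau": joint torques, N m; "eef_pos": TCP position; "ee_rot": TCP orientation; "force": force on the tool from outside, world axes, zero at the start; "wrist_torque": the same for the moment, N m; "grip_width": opening from 0.0 (shut) to 1.0 (fully open); "grip_force": force on a finger pad.
Only numpy, scipy, OpenCV 4.12 (cv2) and the standard library are available. Lean on these libraries where they do the work, as an engineer would, in place of code of your own. Each camera call takes 0.05 s, during which the arm holds its last target. There are 200 camera calls.

## Working session

There is one attempt and no reset: what is moved stays moved. The work goes in short steps, Python scripts to look and compute and a tool call to move; the robot and the scene stay as the last step left them, time stands still between calls to the robot, and variables do not carry over. Pictures are saved under pics/ and viewed, at most 10 in all, crops included, and the job is handed in when it is done.

Besides the shell and the picture viewer there is one more tool, called after "Emit:" as a command line: name --argument value ..., lists and objects as JSON in quotes. step_arm: Moves the arm, as the interface text tells. Its arguments: {"type":"object","properties":{"commands":{"type":"string"},"newtons":{"type":"number"}},"required":["commands"]}

```bash
mkdir -p pics; cat > h.py <<'E'
from rig import *
import numpy as np, cv2
def ray(cam,xy,m=None):
    m=m or camera_model(cam); d=np.array(m["rotation"])@np.linalg.inv(np.array(m["mtx"]))@np.array([xy[0],xy[1],1.0]); return np.array(m["eye"],float),d
def onz(cam,xy,z,m=None):
    o,d=ray(cam,xy,m); return o+d*(z-o[2])/d[2]
def proj(cam,p,m=None):
    m=m or camera_model(cam); q=np.array(m["mtx"])@np.array(m["rotation"]).T@(np.array(p)-np.array(m["eye"])); return q[:2]/q[2]
E
python3 - <<'E'
from h import *
for c in("scene","side"):
    im=capture(c); cv2.imwrite(f"pics/{c}0.png",im[...,::-1]); print(c,np.round(camera_model(c)["eye"]))
    for l in("near_left","near_right","far_left","far_right"):
        for p,z in(("corner_",42),("thumb_",50)):
            r=spot_point(c,p+l)
            print(p+l,[(round(a["score"],2),np.round(a["xy"]).tolist(),np.round(onz(c,a["xy"],z)).tolist()[:2]) for a in r[:3]])
s=sense();print(s["time_s"],s["eef_pos"],s["ee_rot"],s["force"],s["grip_width"])
E
```

```text
scene [ 155. -770.  860.]Traceback (most recent call last):
  File "<stdin>", line 7, in <module>
  File "h.py", line 6, in onz
    o,d=ray(cam,xy,m); return o+d*(z-o[2])/d[2]
        ~~~^^^^^^^^^^
  File "h.py", line 4, in ray
    m=m or camera_model(cam); d=np.array(m["rotation"])@np.linalg.inv(np.array(m["mtx"]))@np.array([xy[0],xy[1],1.0]); return np.array(m["eye"],float),d
                                ~~~~~~~~~~~~~~~~~~~~~~~^~~~~~~~~~~~~~~~~~~~~~~~~~~~~~~~~~
ValueError: matmul: Input operand 1 has a mismatch in its core dimension 0, with gufunc signature (n?,k),(k,m?)->(n?,m?) (size 3 is different from 4)
```

```bash
cat > h.py <<'E'
from rig import *
import numpy as np, cv2
from scipy.spatial.transform import Rotation as Ro
def R(q): return Ro.from_quat(np.roll(q,-1)).as_matrix()
def onz(cam,xy,z,m=None):
    m=m or camera_model(cam); o=np.array(m["eye"],float)
    d=R(m["rotation"])@np.linalg.inv(np.array(m["mtx"]))@np.array([xy[0],xy[1],1.0])
    return o+d*(z-o[2])/d[2]
def proj(cam,p,m=None):
    m=m or camera_model(cam); q=np.array(m["mtx"])@R(m["rotation"]).T@(np.array(p)-np.array(m["eye"])); return q[:2]/q[2]
E
python3 - <<'E'
from h import *
for c in("scene","side","wrist"):
    im=capture(c); cv2.imwrite(f"pics/{c}0.png",im[...,::-1]); m=camera_model(c);print(c,np.round(m["eye"]),m["rotation"])
    for l in("near_left","near_right","far_left","far_right"):
        for p,z in(("corner_",42),("thumb_",50)):
            if c=="wrist" and p=="thumb_":continue
            r=spot_point(c,p+l)
            print(p+l,[(round(a["score"],2),np.round(a["xy"]).tolist(),np.round(onz(c,a["xy"],z)).tolist()[:2]) for a in r[:3]])
s=sense();print(s["time_s"],s["eef_pos"],s["ee_rot"],s["force"],s["grip_width"])
a,b=[cv2.imread(f"pics/{c}0.png") for c in("scene","side")]
E
```

```text
scene [ 155. -770.  860.] [-0.38937271  0.89926975 -0.17894881  0.08763633]
corner_near_left [(0.63, [249.0, 188.0], [468.0, 133.0]), (0.27, [268.0, 229.0], [456.0, -43.0])]
thumb_near_left [(0.55, [247.0, 173.0], [482.0, 189.0])]
corner_near_right [(0.82, [269.0, 229.0], [459.0, -44.0])]
thumb_near_right [(0.68, [279.0, 243.0], [460.0, -105.0])]
corner_far_left [(0.59, [301.0, 181.0], [622.0, 105.0]), (0.56, [251.0, 187.0], [474.0, 131.0])]
thumb_far_left [(0.65, [289.0, 158.0], [629.0, 212.0])]
corner_far_right [(0.91, [324.0, 217.0], [613.0, -56.0])]
thumb_far_right [(0.61, [334.0, 231.0], [607.0, -120.0])]
side [  489. -1144.   661.] [-0.51647861  0.85621011  0.00458375  0.01153609]
corner_near_left [(0.69, [268.0, 191.0], [475.0, 133.0])]
thumb_near_left [(0.46, [273.0, 178.0], [487.0, 208.0])]
corner_near_right [(0.81, [261.0, 222.0], [461.0, -36.0])]
thumb_near_right [(0.57, [260.0, 234.0], [459.0, -108.0])]
corner_far_left [(0.96, [323.0, 193.0], [625.0, 130.0])]
thumb_far_left [(0.62, [319.0, 184.0], [616.0, 170.0])]
corner_far_right [(0.69, [325.0, 225.0], [616.0, -47.0]), (0.63, [268.0, 191.0], [475.0, 135.0])]
thumb_far_right [(0.59, [326.0, 236.0], [613.0, -112.0])]
wrist [525.  75. 375.] [1.47136356e-01 9.89116191e-01 1.12005888e-04 2.00772247e-04]
corner_near_left [(0.76, [227.0, 61.0], [473.0, 127.0])]
corner_near_right [(0.91, [228.0, 223.0], [466.0, -43.0])]
corner_far_left [(0.75, [379.0, 72.0], [625.0, 117.0])]
corner_far_right [(0.72, [358.0, 232.0], [617.0, -55.0])]
1.25 [ 5.25002176e+02 -8.01101972e-03  2.48322725e+02] [1.69192419e-05 7.07100525e-01 7.07113037e-01 1.59876537e-05] [ 0.33209763 -1.00332095  0.46972396] 1.0046871840756084
```

View pics/scene0.png

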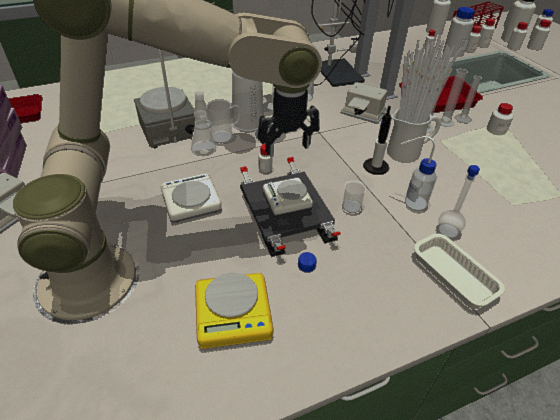

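View pics/side0.png

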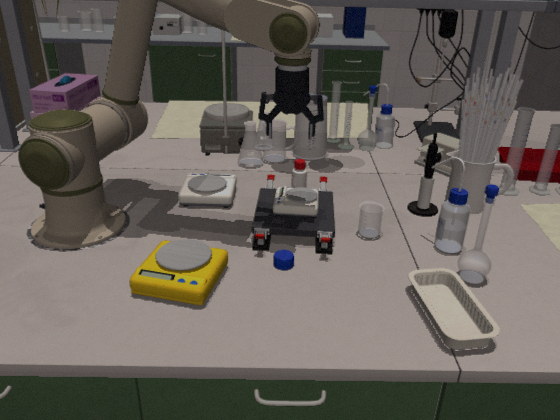

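```bash
cat >> h.py <<'E'
C={"near_left":(-75,85),"near_right":(-75,-85),"far_left":(75,85),"far_right":(75,-85)}
def slab(p,v):
    c,s=np.cos(p[2]),np.sin(p[2]); return np.array([p[0]+c*v[0]-s*v[1],p[1]+s*v[0]+c*v[1],10+v[2]])
E
python3 - <<'E'
from h import *
from scipy.optimize import least_squares
obs={"scene":[(249,188),(269,229),(301,181),(324,217)],"side":[(268,191),(261,222),(323,193),(325,225)],"wrist":[(227,61),(228,223),(379,72),(358,232)]}
ms={c:camera_model(c) for c in obs}
im=cv2.imread("pics/wrist0.png")
f=lambda p:np.concatenate([(proj(c,slab(p,(*v,32)),ms[c])-o) for c in obs for v,o in zip(C.values(),obs[c])])
r=least_squares(f,[544,38,-.05],loss="soft_l1",f_scale=2);p=r.x;print(p,np.round(f(p).reshape(-1,2)).tolist())
ext=[(x,y) for x in(-100,100) for y in(-110,110)]
for v in list(C.values())+ext: cv2.circle(im,tuple(int(round(a)) for a in proj("wrist",slab(p,(*v,32)),ms["wrist"])),2,(0,255,0),-1)
cv2.imwrite("pics/w1.png",cv2.resize(im,(800,600)))
E
```

```text
[ 5.44281549e+02  3.68762764e+01 -5.97025806e-02] [[3.0, 0.0], [2.0, -0.0], [-1.0, -3.0], [-1.0, -1.0], [-0.0, 2.0], [1.0, 1.0], [0.0, 2.0], [-1.0, 1.0], [2.0, 1.0], [-1.0, 0.0], [-0.0, -0.0], [-2.0, -2.0]]
```

View pics/w1.png

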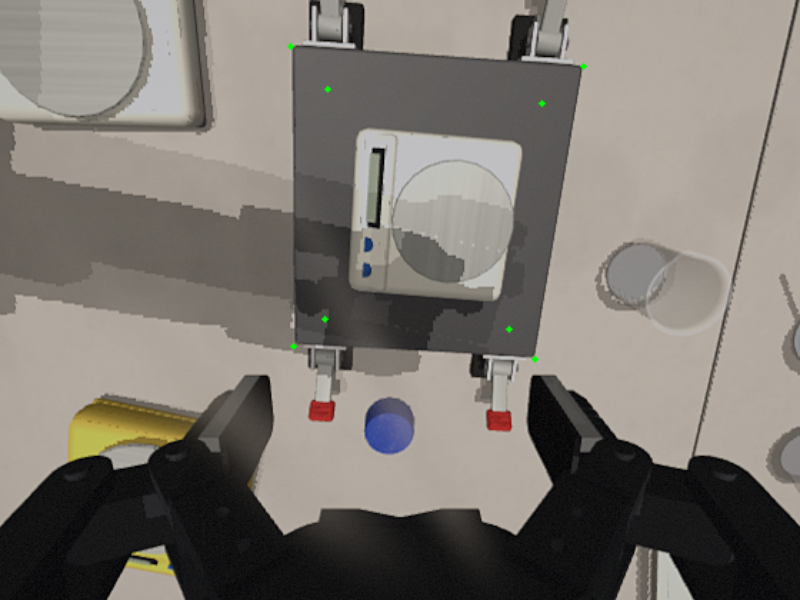

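Emit:
step_arm --commands "0 -2 -3 5 0 0 0; 0 -4.35 -6.1 8 0 0 0; 0 -4.35 -6.1 12 0 0 0; 0 -4.35 -6.1 16 0 0 0; 0 -4.35 -6.1 18 0 0 0; 0 -4.35 -6.1 18.2 0 0 0; 0 -4.35 -6.1 18.2 0 0 0; 0 -4.35 -6.1 18.2 0 0 0; 0 -4.35 -6.1 18.2 0 0 0" --newtons 20

```text
time_s: 2.0
eef_pos: [465.5, -43.8, 68.5]
ee_rot: [0.002, 0.707, 0.707, 0.001]
force: [0.1, 0.2, -0.4]
grip_width: 0.003
grip_force: 0.0
```

Emit:
step_arm --commands "0 0 0 0.2 0 0 0; 0 0 0 0.4 0 0 0; 0 0 0 0.5 0 0 0; 0 0 0 0.6 0 0 0; 0 0 0 0.6 0 0 0"

```text
time_s: 2.42
eef_pos: [464.0, -43.5, 60.3]
ee_rot: [-0.0, 0.707, 0.707, -0.0]
force: [-0.4, 0.9, 0.7]
grip_width: 0.0
grip_force: 0.0
```

Emit:
step_arm --commands "0 0 0 0.1 0 0 0; 0 0 0 0.1 0 0 0"

```text
time_s: 2.58
eef_pos: [464.0, -43.5, 59.2]
ee_rot: [-0.0, 0.707, 0.707, -0.0]
force: [0.3, 0.6, -0.1]
grip_width: -0.001
grip_force: 0.0
```

Emit:
step_arm --commands "0 0 0 0.1 0 0 0; 0 0 0 0.1 0 0 0"

```text
time_s: 2.75
eef_pos: [464.2, -43.6, 58.9]
ee_rot: [0.0, 0.707, 0.707, 0.0]
force: [-3.5, 0.7, 8.8]
grip_width: -0.001
grip_force: 4.3
```

Emit:
step_arm --commands "0 0 0 0.1 0 0 0; 0 0 0 0.1 0 0 0"

```text
time_s: 2.92
eef_pos: [464.4, -43.8, 58.7]
ee_rot: [0.001, 0.707, 0.707, 0.0]
force: [-6.6, 0.5, 20.1]
grip_width: -0.003
grip_force: 10.0
```

Emit:
step_arm --commands "0 0 0 0.1 0 0 0; 0 0 0 0.1 0 0 0"

```text
time_s: 3.08
eef_pos: [464.6, -44.0, 58.6]
ee_rot: [0.001, 0.707, 0.707, 0.0]
force: [-10.0, 0.3, 31.9]
grip_width: -0.003
grip_force: 15.8
```

Emit:
step_arm --commands "0 0 0 -1.2 0 0 0; 0 -0.2 4 -2.5 0 0 0; 0 -0.5 8 -2.5 0 0 0; 0 -0.9 12 -2.5 0 0 0; 0 -0.9 15 -2.5 0 0 0; 0 -0.9 15 -1.5 0 0 0; 0 -0.9 15 -0.6 0 0 0; 0 -0.9 15 -0.5 0 0 0; 0 -0.9 15 -0.5 0 0 0"

```text
time_s: 3.83
eef_pos: [612.6, -52.3, 60.3]
ee_rot: [-0.001, 0.707, 0.707, -0.001]
force: [-0.4, 0.2, -0.4]
grip_width: 0.003
grip_force: 0.0
```

Emit:
step_arm --commands "0 0 0 0.1 0 0 0; 0 0 0 0.2 0 0 0; 0 0 0 0.3 0 0 0; 0 0 0 0.3 0 0 0"

```text
time_s: 4.17
eef_pos: [613.9, -52.6, 58.6]
ee_rot: [0.0, 0.707, 0.707, 0.0]
force: [-1.2, 0.0, 1.2]
grip_width: 0.0
grip_force: 0.4
```

Emit:
step_arm --commands "0 0 0 0.1 0 0 0; 0 0 0 0.1 0 0 0"

```text
time_s: 4.33
eef_pos: [614.1, -52.7, 57.5]
ee_rot: [0.0, 0.707, 0.707, 0.0]
force: [0.5, -1.3, 0.8]
grip_width: -0.001
grip_force: 0.8
```

Emit:
step_arm --commands "0 0 0 0.1 0 0 0; 0 0 0 0.1 0 0 0"

```text
time_s: 4.5
eef_pos: [614.2, -52.7, 56.4]
ee_rot: [0.0, 0.707, 0.707, 0.0]
force: [0.3, -2.3, 2.4]
grip_width: -0.002
grip_force: 1.2
```

Emit:
step_arm --commands "0 0 0 0.1 0 0 0; 0 0 0 0.1 0 0 0"

```text
time_s: 4.67
eef_pos: [614.3, -52.8, 55.5]
ee_rot: [0.001, 0.707, 0.707, 0.0]
force: [1.1, -2.6, 3.6]
grip_width: -0.004
grip_force: 1.7
```

Emit:
step_arm --commands "0 0 0 0.1 0 0 0; 0 0 0 0.1 0 0 0"

```text
time_s: 4.83
eef_pos: [614.4, -52.8, 54.5]
ee_rot: [0.001, 0.707, 0.707, 0.0]
force: [1.9, -2.2, 4.3]
grip_width: -0.003
grip_force: 2.1
```

Emit:
step_arm --commands "0 0 0 0.1 0 0 0; 0 0 0 0.1 0 0 0"

```text
time_s: 5.0
eef_pos: [614.5, -52.8, 54.2]
ee_rot: [0.001, 0.707, 0.707, 0.0]
force: [0.5, -2.4, 8.6]
grip_width: 0.001
grip_force: 4.2
```

Emit:
step_arm --commands "0 0 0 -0.4 0 0 0; 0 0 0 -1 0 0 0; 0 0 0 -3 0 0 0; 0 -2 0 -6 0 0 0; 0 -4 0 -9 0 0 0; 0 -4 0 -9 0 0 0; 0 -4 0 -9 0 0 0"

```text
time_s: 5.58
eef_pos: [614.2, -93.1, 144.5]
ee_rot: [0.001, 0.708, 0.707, 0.001]
force: [-0.5, 0.1, -0.2]
grip_width: -0.003
grip_force: 0.0
```

```bash
python3 - <<'E'
from h import *
p=[544.28,36.88,-.0597]
m=camera_model("wrist");im=capture("wrist")
r=spot_point("wrist","thumb_far_right");print([(a["score"],a["xy"]) for a in r])
im=im[...,::-1].copy()
for q in(.03,.1,.17):
    a=-.33+.96-q; P=slab(p,(75,-124-43.3*np.cos(a),21+43.3*np.sin(a))); print(q,P,proj("wrist",P,m))
    cv2.circle(im,tuple(int(round(v)) for v in proj("wrist",P,m)),2,(0,255,0),-1)
for s in C.values(): cv2.circle(im,tuple(int(round(v)) for v in proj("wrist",slab(p,(s[0]/.75,s[1]/85*110,32)),m)),2,(255,255,0),-1)
cv2.imwrite("pics/w2.png",im)
E
```

```text
[(0.66, [274.0, 262.0])]
0.03 [ 609.61574919 -127.04729885   55.4490191 ] [273.38369375 262.12957618]
0.1 [ 609.51894264 -128.66692235   52.88959367] [273.3326225  262.50667239]
0.17 [ 609.43305391 -130.1038848    50.22295303] [273.29727866 262.60527918]
```

View pics/w2.png

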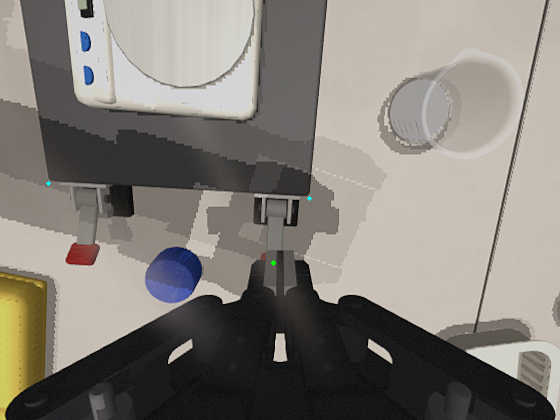

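Emit:
step_arm --commands "0 -2 -0.4 2 0 0 0; 0 -3.9 -0.5 4 0 0 0; 0 -3.9 -0.5 6 0 0 0; 0 -3.9 -0.5 6.6 0 0 0; 0 -3.9 -0.5 7 0 0 0; 0 -3.9 -0.5 7.2 0 0 0; 0 -3.9 -0.5 7.4 0 0 0; 0 -3.9 -0.5 7.6 0 0 0; 0 -3.9 -0.5 7.8 0 0 0; 0 -3.9 -0.5 8.0 0 0 0"

```text
time_s: 6.52
eef_pos: [609.7, -132.2, 64.5]
ee_rot: [0.002, 0.707, 0.707, 0.0]
force: [-1.9, -5.2, 8.1]
grip_width: 0.006
grip_force: 4.0
```

Emit:
step_arm --commands "0 0 0 0.2 0 0 0; 0 0 0 0.4 0 0 0; 0 0 0 0.6 0 0 0; 0 0 0 0.8 0 0 0"

```text
time_s: 6.85
eef_pos: [609.1, -131.4, 55.3]
ee_rot: [0.0, 0.707, 0.707, 0.0]
force: [0.7, -0.4, 1.6]
grip_width: 0.002
grip_force: 0.8
```

Emit:
step_arm --commands "0 0 0 0.2 0 0 0; 0 0 0 0.4 0 0 0; 0 0 0 0.6 0 0 0; 0 0 0 0.8 0 0 0"

```text
time_s: 7.18
eef_pos: [608.9, -131.5, 47.0]
ee_rot: [-0.0, 0.707, 0.707, -0.0]
force: [-0.7, 0.2, 1.7]
grip_width: 0.0
grip_force: 0.9
```

Emit:
step_arm --commands "0 0 0 0.2 0 0 0; 0 0 0 0.4 0 0 0; 0 0 0 0.6 0 0 0; 0 0 0 0.8 0 0 0"

```text
time_s: 7.52
eef_pos: [609.0, -131.0, 39.1]
ee_rot: [-0.0, 0.707, 0.707, 0.0]
force: [0.3, 2.7, 2.4]
grip_width: 0.001
grip_force: 1.8
```

Emit:
step_arm --commands "0 0 0 0.1 0 0 0; 0 0 0 0.2 0 0 0; 0 0 0 0.3 0 0 0; 0 0 0 0.3 0 0 0"

```text
time_s: 7.85
eef_pos: [609.2, -131.6, 36.5]
ee_rot: [0.0, 0.707, 0.707, 0.0]
force: [-0.1, 2.0, 3.9]
grip_width: -0.001
grip_force: 1.5
```

Emit:
step_arm --commands "0 0 0 0.1 0 0 0; 0 0 0 0.2 0 0 0; 0 0 0 0.2 0 0 0"

```text
time_s: 8.1
eef_pos: [609.3, -131.7, 34.5]
ee_rot: [0.0, 0.707, 0.707, 0.0]
force: [0.8, 1.6, 3.2]
grip_width: 0.001
grip_force: 1.6
```

Emit:
step_arm --commands "0 0 0 0.1 0 0 0; 0 0 0 0.1 0 0 0"

```text
time_s: 8.27
eef_pos: [609.3, -131.7, 33.5]
ee_rot: [0.0, 0.707, 0.707, 0.0]
force: [0.4, 0.5, 3.8]
grip_width: -0.005
grip_force: 1.8
```

Press on to the stop.

Emit:
step_arm --commands "0 0 0 0.1 0 0 0; 0 0 0 0.1 0 0 0"

```text
time_s: 8.43
eef_pos: [609.4, -131.7, 32.8]
ee_rot: [0.001, 0.707, 0.707, 0.0]
force: [-0.1, 1.1, 7.7]
grip_width: 0.003
grip_force: 3.1
```

Emit:
step_arm --commands "0 0 0 0.05 0 0 0; 0 0 0 0.05 0 0 0"

```text
time_s: 8.6
eef_pos: [609.4, -131.7, 32.7]
ee_rot: [0.001, 0.707, 0.707, 0.0]
force: [-1.5, 1.6, 9.9]
grip_width: 0.001
grip_force: 4.0
```

Emit:
step_arm --commands "0 0 0 -0.5 0 0 0; 0 0 0 -2 0 0 0; 0 0 0 -5 0 0 0; 0 0 0 -9 0 0 0; 0 0 0 -13 0 0 0; 0 -3 -3 -16 0 0 0; 0 -6 -5 -18 0 0 0; 0 -6 -5 -18 0 0 0; 0 -6 -5 -18 0 0 0"

```text
time_s: 9.35
eef_pos: [558.3, -193.6, 213.2]
ee_rot: [0.001, 0.708, 0.706, 0.0]
force: [-0.3, 0.8, 0.1]
grip_width: 0.0
grip_force: 0.0
```

```bash
python3 - <<'E'
from h import *
a=capture("wrist")[...,::-1]; b=capture("side")[150:270,200:400,::-1]
cv2.imwrite("pics/w3.png",np.vstack([cv2.resize(a,(500,375),interpolation=3),cv2.resize(b,(375,225))[:, :].copy() if 0 else cv2.copyMakeBorder(cv2.resize(b,(375,225)),0,0,0,125,0)]))
E
```

```text
(no output)
```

View pics/w3.png

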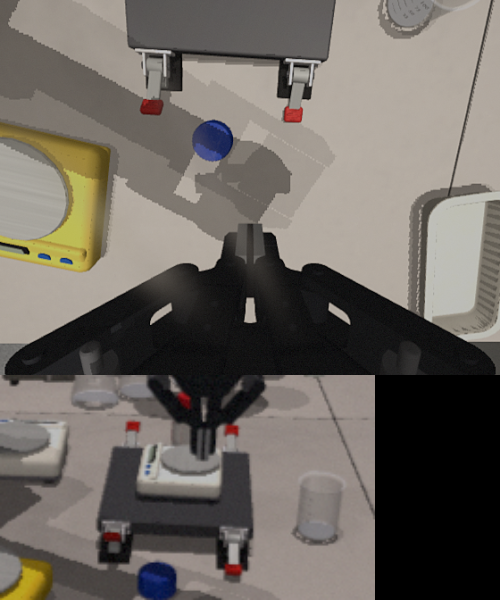

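The far right lever now lies flat (side crop, pixel 233,570). The other three levers are still raised, and the slab, balance and cap have not moved.

```bash
python3 -c "
from rig import *
print(finish_job())"
```

```text
the job is handed in; nothing more can be done
None
```

The far right corner gave about 5 mm under 4–5 N (near right was hard, the two left corners were not pressed), so I pressed only the far right shim lever down to its stop, withdrew the hand and handed the job in, without re-pressing the corner to confirm it is firm.

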